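Shift the cable feeder's gear lever into the job-pin slot

ROBOT

A 6-joint arm with a two-finger parallel gripper is mounted at the origin on the work surface; the furniture and walls round the work are solid. World frame = base frame: x ahead of the robot, y to its left, z up, the work surface at z = 0. Lengths are in m, angles in degrees, forces in N, time in s.
With the tool pointing down it reaches from about 0.375 to 0.9 m from the base axis. Payload 3.1 kg.
Tool frame: the origin (TCP) lies between the finger pads; the fingertips stand 11 mm ahead of it and the grasp point (between the pads) lies 8 mm behind it; z points along the fingers, y is the line along which they close (so a half turn about z gives the same grasp; the last joint's range is limited). The gripper opens to 87 mm and grips with 3 to 60 N. Pads are 19 mm wide; open, the fingers measure 117 mm over their backs; the gripper's body (75 mm by 190 mm) begins 51 mm behind the grasp point.
Start: joints at [-80.014, 30.224, 82.088, -0, 67.689, -10.227], TCP at [0.216, -0.586, 0.234] pointing down, gripper open.
Joint ranges: [-176.69, 176.69], [-43.24, 126.21], [12.49, 139.97], [-82, 262], [0, 151.66], [-163.58, 163.58]. Speed limits (degrees/s): [159.86, 159.86, 180, 180, 180, 180].

INTERFACE

Orientations are given as a 3x3 rotation matrix whose columns are the frame's x, y, z axes.
In Python, from rig import bot gives the robot as it stands.
- The arm moves only by the tool apply_moves, never from a script. Its argument "steps" is a list that holds one entry, the list of rows, each a list of 7 numbers: the shift along the tool's x, y, z in cm, then the turn, a rotation vector about the tool's x, y, z in degrees, then the gripper command: -1 is shut, 1 is fully open, values between are in proportion. In form: [[[dx, dy, dz, rx, ry, rz, jaw], ...]]. A call has 1 to 20 rows; each row is the pose to reach, as a shift and turn from the pose commanded when the call began, along the tool's axes at that moment; what a row does not reach only later rows make up. A row lasts 1/8 s, in which the tool goes at most 62.5 mm and 10.7 degrees, less where a joint would pass 70% of its speed; a pose out of reach is approached as far as the arm can. A call with a gripper value outside its range is refused whole. The fingers move at their own pace and stop on an object; the grip force is fixed at half the most. Time passes only in rows, so rows that repeat a pose let the fingers close. It gives the time, the measured TCP pose, the force, the opening and the grip force at its end, in the units of the state.
- bot.read_state(): the state, without advancing time (a new reading comes with each control period).
- bot.capture(name): name is "scene" or "side" or "wrist"; returns the picture (420x560x3 uint8, blue, green, red); there is no depth.
- bot.camera_model(name): a dict with "intrinsics" (3x3 intrinsics, pixels), "k1" (the pictures are not rectified: a ray, as slopes to the right and down, at radius r is drawn at 1 + k1 r^2 times it, then the intrinsics apply), "R" (3x3) and "t" (3): a world point X has camera coordinates R X + t. Camera axes: x right, y down, z forward; pixel columns grow to the right and rows downward; lengths in m; the calibration is good to about 2 mm. A picture is of the moment at which its call begins: read the wrist's pose just before it. camera_model takes no time and is no camera call; for the wrist camera it gives the pose at the moment of the call.
- bot.hand_in(): hands the job in; it is judged then, once.
The state is a dict: "time_s": time; "joint_positions": joint angles; "qvel": joint speeds; "tau": joint torques, N m; "position": TCP position; "tcp_rot": TCP orientation; "force": force on the tool from outside, world axes, zero at the start; "moment": the same for the moment, N m; "opening": opening from 0.0 (shut) to 1.0 (fully open); "grasp_force": force on a finger pad.
Only numpy, scipy, OpenCV 4.12 (cv2) and the standard library are available. Lean on these libraries where they do the work, as an engineer would, in place of code of your own. Each camera call takes 0.05 s, during which the arm holds its last target. There are 200 camera calls.

TASK

The gear lever of the bench cable feeder stands in the middle lane of its H-shaped gate. With closed fingertips, push it (do not grip it) along the gate, through the cross channel, fully home into the corner slot that has the tall job pin beside it, without running it into any other corner slot, and then leave it there. Push gently, and leave the bin, the spool and the nut driver where they are.

Things in the scene. Friction and masses are not known exactly. Their poses are not given: they have to be found in the camera images.
- feeder: grey cable feeder fixed to the bench, a box 120 (x) by 140 (y) mm, 98 high, with a steel gate plate on top and two feed rollers on its -y side (out to 90 mm from its centre). Origin: centre of its underside; its x points to its far side, y to the left, z up; it may be turned by up to 20 degrees
- gate (a point): centre of the gate plate's top, 98 mm above the feeder's origin, same axes. Three straight lanes along x (left, middle, right; 24 mm apart), joined only by a cross channel along y through this point: six slots, a near and a far one per lane. Lanes are 13 mm wide, the channel 16 mm; the tongues between lanes have rounded ends
- lever: gear lever: a black ball knob, 34 mm across, on a 10 mm steel shaft that comes up through the gate. Origin: centre of the ball, 130 mm from the pivot, which lies 35 mm above the bench under the gate's centre (ball 165 mm high upright, about 148 mm in a corner slot). Stays where it is left; about 3 to 5 N at the ball moves it; over 35 N from the fingers (both together) counts as gripped or forced
- lever_fore (a joint): tilt of the lever along the feeder's x, rad: 0 in the cross channel, + to the far side, - to the near side; stops at +0.35 and -0.35 (45 mm of ball travel each way) are the slot ends. It starts anywhere in the middle lane
- lever_side (a joint): tilt of the lever along the feeder's y, rad: 0 in the middle lane, + to the left, - to the right; stops at +0.38 and -0.38 (48 mm of ball travel). At a stop it is in line with the left or right lane. It changes lanes only with lever_fore within about 0.05 of 0
- job_pin: steel job pin, 18 mm head on a 10 mm neck, 26 mm tall, fixed in one of four holes at the corners of the gate plate, 40 mm (x) and 53 mm (y) from its centre; its slot is the one in that corner (same signs of x and y). Origin: centre of its underside, on the plate. The other three holes carry flat steel plugs 18 mm across, 4 mm high
- red_bin: small red bin with screws, 67 x 73 mm, 47 mm high, loose, left of the feeder; leave it. Origin: centre of its underside
- solder_spool: spool of solder wire, 62 mm across, 46 mm high, loose, right of the feeder; leave it. Origin: centre of its underside
- nut_driver: nut driver 171 mm long, 30 mm thick, lying loose in front of the feeder; leave it. Origin: centre of its underside

How it is judged:
By the outcome, as a careful person would: the job done as asked, in the order asked, and still so for the second after the job is handed in, with the robot touching nothing.
It also fails if it takes over 51 s, if anything falls off the work surface, if the arm or the gripper's body presses on something with over 40 N, if the wrist force passes 120 N, or if a joint passes its speed limit or range.

## Working session

There is one attempt and no reset: what is moved stays moved. The work goes in short steps, Python scripts to look and compute and a tool call to move; the robot and the scene stay as the last step left them, time stands still between calls to the robot, and variables do not carry over. Pictures are saved under pics/ and viewed, at most 10 in all, crops included, and the job is handed in when it is done.

Besides the shell and the picture viewer there is one more tool, called after "Emit:" as name([rows], argument=value, ...), one row to a line, values as JSON. apply_moves: Moves the arm, as the interface text tells. Its arguments: {"type":"object","properties":{"steps":{"type":"array","items":{"type":"array","items":{"type":"array","items":{"type":"number"}}}}},"required":["steps"]}

```bash
mkdir -p pics; python3 - <<'E'
from rig import bot
import cv2,numpy as np
a=bot.capture("scene");b=bot.capture("side")
cv2.imwrite("pics/s1.png",a);cv2.imwrite("pics/d1.png",b)
s=bot.read_state();print(s)
E
```

```text
{'time_s': 0.1, 'joint_positions': array([-8.00127882e+01,  3.02742147e+01,  8.21463781e+01, -1.79432213e-03,
        6.76875332e+01, -1.02254447e+01]), 'qvel': array([ 0.05618975, -0.09763307, -0.16503897,  0.08149075,  0.07341611,
        0.03313105]), 'tau': array([-6.45963632e-05, -4.40985882e+01, -1.77150857e+01,  6.35472802e-02,
        5.34121692e-02, -4.88682485e-05]), 'position': array([ 0.21587279, -0.58589085,  0.23267808]), 'tcp_rot': array([[ 9.38412661e-01,  3.45516354e-01, -3.55818985e-04],
       [ 3.45516401e-01, -9.38410881e-01,  1.85353199e-03],
       [ 3.06521208e-04, -1.86231918e-03, -9.99998219e-01]]), 'force': array([ 0.78525558, -0.03750479,  0.57656473]), 'moment': array([-0.05075169, -0.00144084, -0.00974983]), 'grasp_force': 0.0, 'opening': 0.9958141166384018}
```

View pics/s1.png

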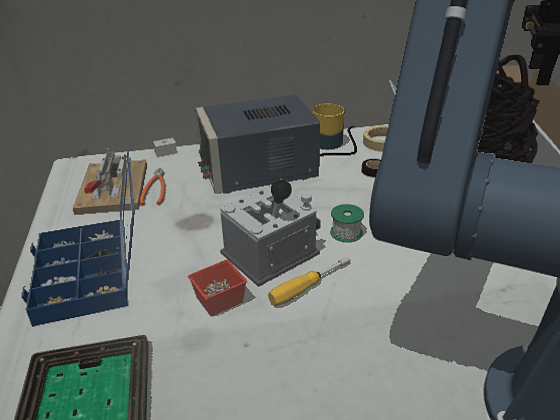

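View pics/d1.png

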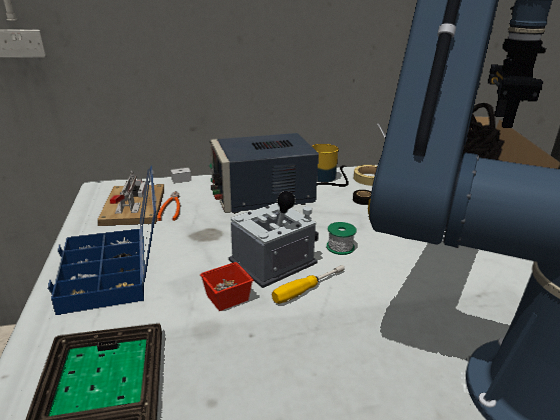

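```bash
python3 - <<'E'
import cv2,numpy as np
a=cv2.imread("pics/s1.png")[165:295,205:345];b=cv2.imread("pics/d1.png")[175:305,215:355]
cv2.imwrite("pics/c1.png",np.hstack([cv2.resize(x,(400,371),interpolation=2) for x in (a,b)]))
from rig import bot
for n in("scene","side","wrist"):print(n,bot.camera_model(n))
E
```

```text
scene {'intrinsics': array([[523.6093371 ,   0.        , 280.38977827],
       [  0.        , 523.6093371 , 205.22208606],
       [  0.        ,   0.        ,   1.        ]]), 'k1': 0.06639428319758504, 'R': array([[-0.82837506, -0.55973285, -0.02222381],
       [-0.29212029,  0.46549369, -0.83545278],
       [ 0.47797542, -0.68557622, -0.54911269]]), 't': array([0.36666674, 0.26355704, 0.67877197])}
side {'intrinsics': array([[455.19030512,   0.        , 287.18671817],
       [  0.        , 455.19030512, 214.46424326],
       [  0.        ,   0.        ,   1.        ]]), 'k1': 0.03668907204742916, 'R': array([[-0.83494438, -0.54996025,  0.02028821],
       [-0.27205346,  0.38042187, -0.88389259],
       [ 0.47838771, -0.74352063, -0.46724969]]), 't': array([0.36264613, 0.25704522, 0.65010402])}
wrist {'intrinsics': array([[325.3391018 ,   0.        , 278.06813793],
       [  0.        , 325.3391018 , 206.09897604],
       [  0.        ,   0.        ,   1.        ]]), 'k1': -0.029208956445462973, 'R': array([[ 0.34384612, -0.939024  , -0.00194377],
       [-0.90041783, -0.33029558,  0.28311229],
       [-0.26649125, -0.09559686, -0.9590848 ]]), 't': array([-0.62482546, -0.03253477,  0.39024266])}
```

View pics/c1.png

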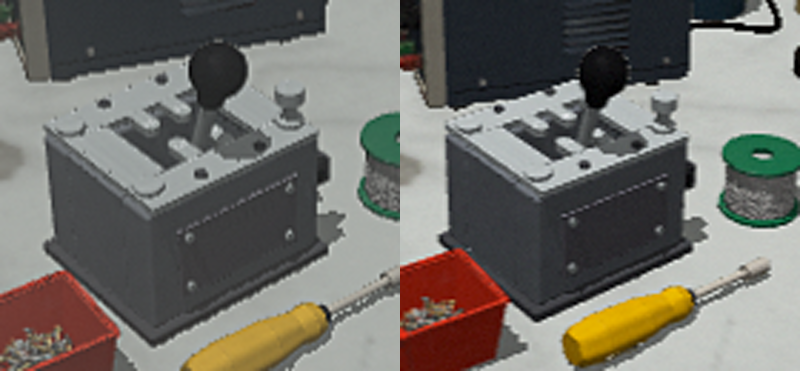

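```bash
cat > h.py <<'E'
import numpy as np
from rig import bot
from scipy.optimize import least_squares
def proj(m,X):
    c=np.atleast_2d(X)@m["R"].T+m["t"]; s=c[:,:2]/c[:,2:]
    s=s*(1+m["k1"]*(s**2).sum(1,keepdims=True)); K=m["intrinsics"]
    return s*[K[0,0],K[1,1]]+K[:2,2]
def Rz(a): c,s=np.cos(a),np.sin(a); return np.array([[c,-s,0],[s,c,0],[0,0,1]])
def ball(f,s):   # feeder frame
    d=np.array([np.tan(f),np.tan(s),1]); return np.array([0,0,.035])+.13*d/np.linalg.norm(d)
def world(p,X): return np.atleast_2d(X)@Rz(p[2]).T+[p[0],p[1],0]
E
python3 - <<'E'
from h import *
ms=[bot.camera_model(n) for n in("scene","side")]
P=np.array([[.04,.053,.102],[-.04,.053,.102],[-.04,-.053,.124]])
uv=[np.array([[229.5,208.4],[256.8,229.05],[306.5,196.5],[281.3,192]]),
    np.array([[238.1,214.9],[266.1,234.85],[307.4,208.95],[286.4,201.95]])]
f=lambda p:np.concatenate([(proj(m,world(p,np.vstack([P,ball(p[3],0)])))-u).ravel() for m,u in zip(ms,uv)])
r=least_squares(f,[.5,-.1,0,0]);print(r.x,np.degrees(r.x[2]));print(r.fun.reshape(2,4,2).round(1))
print(world(r.x,[ball(r.x[3],0),ball(0,0),ball(0,-.38),ball(-.35,-.38),[0,0,.098]]))
E
```

```text
[ 0.50574147 -0.05725827 -0.32534731 -0.34517161] -18.641027553294663
[[[-0.6 -0.1]
  [-1.3  0.4]
  [-0.6 -0.6]
  [ 0.9 -1.4]]

 [[ 1.5  3.1]
  [-2.6  0. ]
  [ 0.9 -0.3]
  [ 2.  -1. ]]]
[[ 0.46406246 -0.0431985   0.15733226]
 [ 0.50574147 -0.05725827  0.165     ]
 [ 0.49032864 -0.10294832  0.1557264 ]
 [ 0.45159823 -0.08718935  0.14933565]
 [ 0.50574147 -0.05725827  0.098     ]]
```

Emit:
apply_moves([
  [[0,0,-4.7,0,0,0,-1],[39.7,-37.2,-4.7,0,0,39,-1],[39.7,-37.2,-4.7,0,0,39,-1],[39.7,-37.2,-4.7,0,0,39,-1],[39.7,-37.2,-4.7,0,0,39,-1],[39.7,-37.2,-4.7,0,0,39,-1],[39.7,-37.2,-4.7,0,0,39,-1],[39.7,-37.2,-4.7,0,0,39,-1],[39.7,-37.2,-4.7,0,0,39,-1],[39.7,-37.2,-4.7,0,0,39,-1],[39.7,-37.2,-4.7,0,0,39,-1],[39.7,-37.2,-4.7,0,0,39,-1],[39.7,-37.2,-4.7,0,0,39,-1],[39.7,-37.2,-4.7,0,0,39,-1]],
])

```text
time_s: 1.85
position: [0.4596, -0.1014, 0.2805]
tcp_rot: [[0.946, -0.324, -0.0], [-0.324, -0.946, -0.0], [-0.0, 0.0, -1.0]]
force: [0.2, -0.1, 0.2]
opening: 0.005
grasp_force: 0.0
```

```bash
python3 - <<'E'
from h import *
import cv2,pickle
s=bot.read_state();m=bot.camera_model("wrist");a=bot.capture("wrist")
print(s["position"],s["tcp_rot"],s["opening"],s["force"])
cv2.imwrite("pics/w1.png",a);pickle.dump(m,open("m1.pkl","wb"))
E
```

```text
[ 0.45962478 -0.10135378  0.28052293] [[ 9.46004192e-01 -3.24154336e-01 -1.87863252e-04]
 [-3.24154351e-01 -9.46004204e-01 -5.18112010e-05]
 [-1.60924600e-04  1.09910304e-04 -9.99999981e-01]] 0.00535268180812356 [ 0.19015802 -0.0810362   0.23911438]
```

View pics/w1.png

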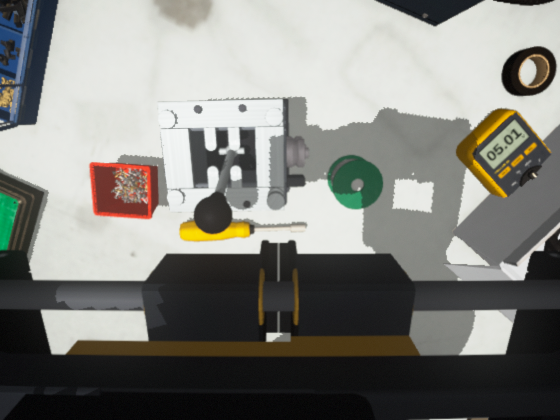

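```bash
python3 - <<'E'
import cv2
a=cv2.imread("pics/w1.png")[85:245,150:310]
cv2.imwrite("pics/w1c.png",cv2.resize(a,(600,600),interpolation=2))
E
```

```text
(no output)
```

View pics/w1c.png

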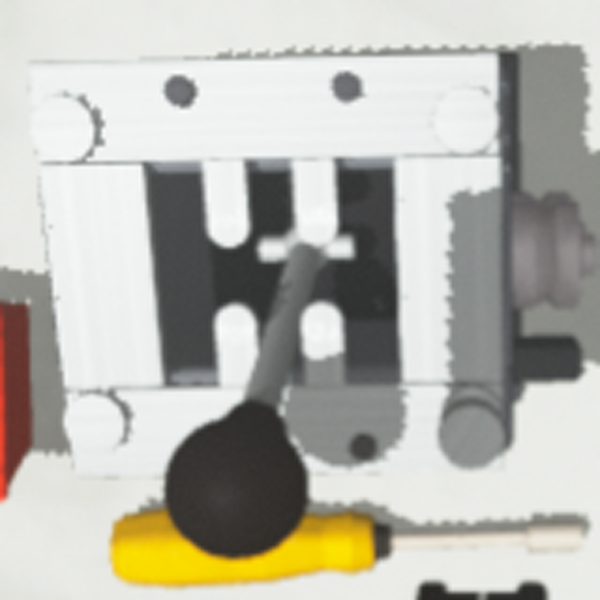

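```bash
python3 - <<'E'
from h import *
import pickle
m=pickle.load(open("m1.pkl","rb"))
P=np.array([[.04,.053,.102],[.04,-.053,.102],[-.04,.053,.102],[-.04,-.053,.124]])
uv=np.array([[64,128],[466,120],[98,420],[473,430],[237,485]])/3.75+[150,85]-.4
f=lambda p:(proj(m,world(p,np.vstack([P,ball(p[3],p[4])])))-uv).ravel()
r=least_squares(f,[.5,-.05,-.32,-.2,0]);print(r.x,np.degrees(r.x[2]));print(r.fun.reshape(-1,2).round(1))
R=bot.read_state()["tcp_rot"];c=bot.read_state()["position"]
for n,q in dict(now=r.x[3:],mid=(0,0),right=(0,-.38),home=(-.35,-.38)).items():
    w=world(r.x,ball(*q))[0];print(n,w,"tool cm",((w-c)@R*100).round(1))
E
```

```text
[ 0.50837962 -0.05988747 -0.3083991  -0.32410509  0.02178882] -17.669966801960125
[[-0.5 -0.4]
 [ 0.5 -1.2]
 [-0.6  0.7]
 [ 0.6  1.3]
 [ 0.  -0. ]]
now [ 0.46975634 -0.04476565  0.15820541] tool cm [-0.9 -5.7 12.2]
mid [ 0.50837962 -0.05988747  0.165     ] tool cm [ 3.3 -5.5 11.6]
right [ 0.49374333 -0.10583217  0.1557264 ] tool cm [ 3.4 -0.7 12.5]
home [ 0.45475141 -0.09073184  0.14933565] tool cm [-0.8 -0.8 13.1]
```

Emit:
apply_moves([
  [[-5,-5.7,0,0,0,0,-1],[-5,-5.7,0,0,0,0,-1],[-5,-5.7,6,0,0,0,-1],[-5,-5.7,12,0,0,0,-1],[-5,-5.7,12,0,0,0,-1],[-4.4,-5.7,12,0,0,0,-1],[-4,-5.7,12,0,0,0,-1],[-3.6,-5.7,12,0,0,0,-1],[-3.3,-5.7,12,0,0,0,-1],[-3.0,-5.7,12,0,0,0,-1],[-2.7,-5.7,12,0,0,0,-1],[-2.4,-5.7,12,0,0,0,-1],[-2.1,-5.7,12,0,0,0,-1],[-1.8,-5.7,12,0,0,0,-1],[-1.8,-5.7,12,0,0,0,-1]],
])

```text
time_s: 3.78
position: [0.462, -0.0407, 0.1606]
tcp_rot: [[0.947, -0.322, 0.001], [-0.322, -0.947, -0.0], [0.001, -0.0, -1.0]]
force: [-2.6, 0.2, 3.8]
opening: 0.006
grasp_force: 1.7
```

```bash
python3 - <<'E'
from h import *
import cv2,pickle
s=bot.read_state();m=bot.camera_model("wrist");a=bot.capture("wrist");b=bot.capture("scene")[165:295,205:345]
print(s["position"],s["force"],s["opening"])
pickle.dump(m,open("m2.pkl","wb"))
cv2.imwrite("pics/w2.png",np.hstack([cv2.resize(a,(480,360)),cv2.resize(b,(310,360))]))
E
```

```text
[ 0.46202613 -0.04068834  0.16060098] [-2.63075304  0.23593468  3.75802659] 0.006293692506493023
```

View pics/w2.png

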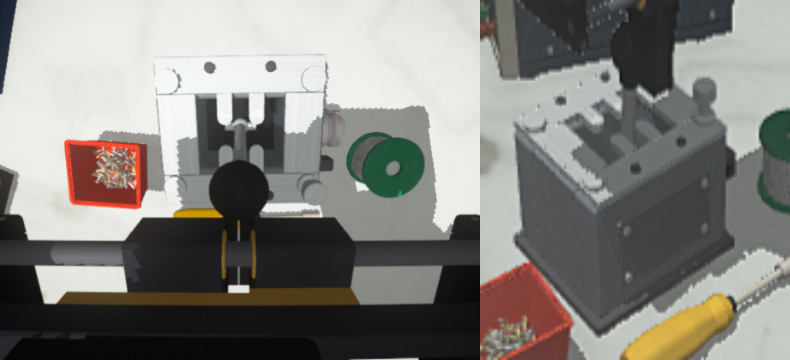

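```bash
python3 - <<'E'
from h import *
import pickle
m=pickle.load(open("m2.pkl","rb"));k=560/480
P=np.array([[.04,.053,.102],[.04,-.053,.102],[-.04,-.053,.124]])
uv=np.array([[167,81],[314,78],[314,191],[239,190]])*k
f=lambda p:(proj(m,world(p,np.vstack([P,ball(p[3],p[4])])))-uv).ravel()
r=least_squares(f,[.5,-.05,-.32,-.2,0]);print(r.x,r.fun.reshape(-1,2).round(1))
s=bot.read_state();R=s["tcp_rot"];c=s["position"]
for p in (r.x,[.5084,-.0599,-.3084]):
  g=least_squares(lambda q:(proj(m,world(p,ball(*q)))-uv[3:]).ravel(),[-.2,0]).x;print("tilt",g)
  for n,q in dict(now=g,mid=(0,0),right=(0,-.38),home=(-.35,-.38)).items():
    w=world(p,ball(*q))[0];print(n,w,"tool cm",((w-c)@R*100).round(2))
E
```

```text
[ 0.50857484 -0.05876882 -0.31129296 -0.17355555  0.01197887] [[-2.6 -1.4]
 [ 0.3 -1.3]
 [ 2.4  3.4]
 [-0.  -0. ]]
tilt [-0.17355555  0.01197887]
now [ 0.48767594 -0.05043326  0.1630381 ] tool cm [ 2.76  0.1  -0.25]
mid [ 0.50857484 -0.05876882  0.165     ] tool cm [ 5.    0.21 -0.44]
right [ 0.49380565 -0.10467097  0.1557264 ] tool cm [5.08 5.03 0.49]
home [ 0.45485759 -0.08945786  0.14933565] tool cm [0.9  4.85 1.12]
tilt [-0.17507265  0.02132669]
now [ 0.48765832 -0.05042737  0.16298458] tool cm [ 2.75  0.1  -0.24]
mid [ 0.5084 -0.0599  0.165 ] tool cm [ 5.02  0.32 -0.44]
right [ 0.49376367 -0.10584468  0.1557264 ] tool cm [5.12 5.15 0.49]
home [ 0.45477176 -0.09074431  0.14933565] tool cm [0.94 4.97 1.12]
```

Emit:
apply_moves([
  [[0.3,0.1,0,0,0,0,-1],[0.6,0.2,0,0,0,0,-1],[0.9,0.2,0,0,0,0,-1],[1.2,0.2,0,0,0,0,-1],[1.5,0.2,0,0,0,0,-1],[1.8,0.2,0,0,0,0,-1],[2.05,0.2,0,0,0,0,-1],[2.25,0.2,0,0,0,0,-1],[2.25,0.2,0,0,0,0,-1]],
])

```text
time_s: 5.0
position: [0.4824, -0.0498, 0.1606]
tcp_rot: [[0.947, -0.322, 0.001], [-0.322, -0.947, -0.0], [0.001, 0.0, -1.0]]
force: [-1.2, 1.3, 2.7]
opening: 0.005
grasp_force: 1.3
```

Emit:
apply_moves([
  [[-1,0,0,0,0,0,-1],[-1.2,-2,0,0,0,0,-1],[-1.2,-5,0,0,0,0,-1],[-1,-5,0,0,0,0,-1],[2.75,-5,0.6,0,0,0,-1],[2.75,-5,0.6,0,0,0,-1],[2.75,-4.5,0.6,0,0,0,-1],[2.75,-4.2,0.6,0,0,0,-1],[2.75,-3.9,0.6,0,0,0,-1],[2.75,-3.9,0.6,0,0,0,-1]],
])

```text
time_s: 6.25
position: [0.5202, -0.0217, 0.1547]
tcp_rot: [[0.947, -0.322, -0.0], [-0.322, -0.947, -0.0], [-0.0, 0.0, -1.0]]
force: [0.1, -0.2, -0.3]
opening: 0.001
grasp_force: 0.0
```

```bash
python3 - <<'E'
from h import *
import cv2,pickle
s=bot.read_state();m=bot.camera_model("wrist");a=bot.capture("wrist");b=bot.capture("scene")[165:295,205:345]
print(s["position"],s["force"],s["opening"])
pickle.dump(m,open("m2.pkl","wb"))
cv2.imwrite("pics/w3.png",np.hstack([cv2.resize(a,(480,360)),cv2.resize(b,(310,360))]))
E
```

```text
[ 0.52017387 -0.02171568  0.15467363] [ 0.07142282 -0.23930421 -0.30793166] 0.0006210677449948789
```

View pics/w3.png

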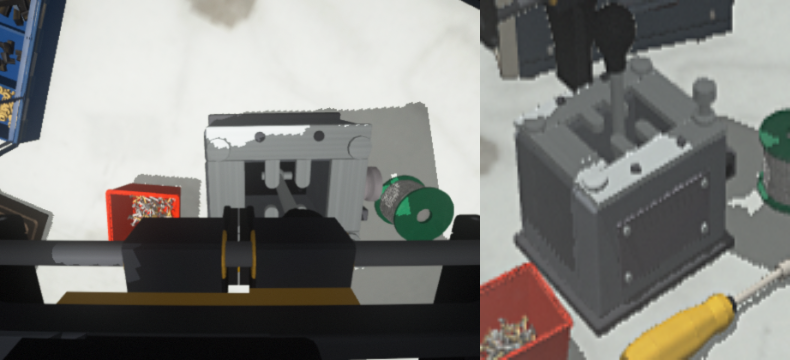

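```bash
python3 - <<'E'
from h import *
m=bot.camera_model("scene")
p=[.5085,-.0593,-.310]
for q in ((0,0),(-.05,0),(.05,0),(0,-.38),(-.35,-.38)): print(q,proj(m,world(p,ball(*q))))
s=bot.read_state();R=s["tcp_rot"];c=s["position"]
for q in ((0,0),(0,-.38),(-.35,-.38)): print(q,((world(p,ball(*q))[0]-c)@R*100).round(2))
E
```

```text
(0, 0) [[265.3496297  174.92185789]]
(-0.05, 0) [[267.70341239 176.50532983]]
(0.05, 0) [[263.0262158  173.52226021]]
(0, -0.38) [[287.97725895 170.49211209]]
(-0.35, -0.38) [[302.50899893 183.70237878]]
(0, 0) [ 0.09  3.96 -1.03]
(0, -0.38) [ 0.17  8.78 -0.11]
(-0.35, -0.38) [-4.01  8.6   0.53]
```

Emit:
apply_moves([
  [[0,0.4,0,0,0,0,-1],[0,0.7,0,0,0,0,-1],[0,1.0,0,0,0,0,-1],[0,1.3,0,0,0,0,-1],[0,1.6,0,0,0,0,-1],[0,1.9,0,0,0,0,-1],[0,2.2,0,0,0,0,-1],[0,2.5,0,0,0,0,-1]],
])

```text
time_s: 7.35
position: [0.5127, -0.0455, 0.1547]
tcp_rot: [[0.947, -0.322, 0.001], [-0.322, -0.947, -0.0], [0.001, -0.0, -1.0]]
force: [0.2, 3.2, 3.4]
opening: 0.004
grasp_force: 1.8
```

Light force, and the lever is moving. Continue to the right stop.

Emit:
apply_moves([
  [[0,0.3,0,0,0,0,-1],[0,0.6,0,0,0,0,-1],[0,0.9,0,0,0,0,-1],[0,1.2,0,0,0,0,-1],[0,1.5,0,0,0,0,-1],[0,1.8,0,0,0,0,-1],[0,2.1,0,0,0,0,-1],[0,2.4,0,0,0,0,-1],[0,2.7,0,0,0,0,-1],[0,2.8,0,0,0,0,-1]],
])

```text
time_s: 8.6
position: [0.5028, -0.0716, 0.1542]
tcp_rot: [[0.947, -0.322, -0.002], [-0.322, -0.947, 0.001], [-0.002, -0.0, -1.0]]
force: [1.5, 2.0, -2.7]
opening: 0.005
grasp_force: 1.6
```

Emit:
apply_moves([
  [[0,0.1,0,0,0,0,-1],[0,0.2,0,0,0,0,-1]],
])

```text
time_s: 8.85
position: [0.5024, -0.0734, 0.1544]
tcp_rot: [[0.947, -0.322, -0.001], [-0.322, -0.947, 0.0], [-0.001, -0.0, -1.0]]
force: [0.7, 3.6, -3.0]
opening: 0.005
grasp_force: 1.6
```

Emit:
apply_moves([
  [[0,0.1,0,0,0,0,-1],[0,0.1,0,0,0,0,-1]],
])

```text
time_s: 9.1
position: [0.5022, -0.0745, 0.1545]
tcp_rot: [[0.947, -0.322, -0.001], [-0.322, -0.947, 0.0], [-0.001, 0.0, -1.0]]
force: [-0.1, 3.6, -2.3]
opening: 0.001
grasp_force: 1.5
```

Emit:
apply_moves([
  [[0,0.1,0,0,0,0,-1],[0,0.15,0,0,0,0,-1]],
])

```text
time_s: 9.35
position: [0.5019, -0.0759, 0.1545]
tcp_rot: [[0.947, -0.322, -0.0], [-0.322, -0.947, 0.0], [-0.0, -0.0, -1.0]]
force: [0.7, 3.4, -2.6]
opening: 0.005
grasp_force: 1.6
```

```bash
python3 - <<'E'
from h import *
import cv2
a=bot.capture("wrist");b=bot.capture("scene")[155:285,205:345]
s=bot.read_state();R=s["tcp_rot"];c=s["position"];p=[.5085,-.0593,-.310]
print(s["force"]);print(((world(p,ball(0,-.38))[0]-c)@R*100).round(2))
cv2.imwrite("pics/w4.png",np.hstack([cv2.resize(a,(480,360)),cv2.resize(b,(310,360))]))
E
```

```text
[ 0.1945991   3.68581559 -2.52778665]
[ 0.17  3.03 -0.12]
```

View pics/w4.png

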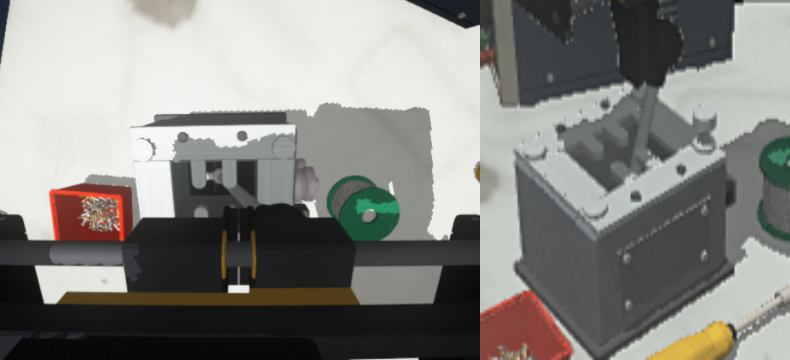

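Emit:
apply_moves([
  [[0,0.1,0,0,0,0,-1],[0,0.15,0,0,0,0,-1]],
])

```text
time_s: 9.7
position: [0.5015, -0.0774, 0.1545]
tcp_rot: [[0.947, -0.322, -0.0], [-0.322, -0.947, 0.0], [-0.0, 0.0, -1.0]]
force: [1.0, 3.1, -3.6]
opening: 0.007
grasp_force: 1.6
```

Emit:
apply_moves([
  [[0,0.1,0,0,0,0,-1],[0,0.1,0,0,0,0,-1]],
])

```text
time_s: 9.95
position: [0.5012, -0.0784, 0.1545]
tcp_rot: [[0.947, -0.322, 0.0], [-0.322, -0.947, -0.0], [0.0, 0.0, -1.0]]
force: [1.4, 3.3, -3.1]
opening: 0.008
grasp_force: 1.6
```

Emit:
apply_moves([
  [[0,0.1,0,0,0,0,-1],[0,0.1,0,0,0,0,-1]],
])

```text
time_s: 10.2
position: [0.5009, -0.0794, 0.1546]
tcp_rot: [[0.947, -0.322, 0.0], [-0.322, -0.947, -0.0], [0.0, 0.0, -1.0]]
force: [0.7, 4.1, -2.3]
opening: 0.007
grasp_force: 1.6
```

Emit:
apply_moves([
  [[0,0.1,0,0,0,0,-1],[0,0.1,0,0,0,0,-1]],
])

```text
time_s: 10.45
position: [0.5006, -0.0803, 0.1546]
tcp_rot: [[0.947, -0.322, 0.0], [-0.322, -0.947, 0.0], [0.0, -0.0, -1.0]]
force: [1.1, 4.1, -2.4]
opening: 0.001
grasp_force: 1.7
```

```bash
python3 - <<'E'
from h import *
import cv2
ims={n:bot.capture(n) for n in("scene","side")}
s=bot.read_state();R=s["tcp_rot"];c=s["position"];p=[.5085,-.0593,-.310]
print(s["force"]);print(((world(p,ball(0,-.38))[0]-c)@R*100).round(2))
o=[]
for n,a in ims.items():
    m=bot.camera_model(n)
    u,v=proj(m,world(p,ball(0,-.38)))[0];u0,v0=int(u)-35,int(v)-30;print(n,u,v,u0,v0)
    o.append(cv2.resize(cv2.convertScaleAbs(a[v0:v0+90,u0:u0+70],alpha=2.2),(390,501),interpolation=2))
cv2.imwrite("pics/w5.png",np.hstack(o))
E
```

```text
[ 0.77700419  3.08235807 -2.59113358]
[ 0.16  2.58 -0.11]
scene 287.97725895057647 170.49211208825056 252 140
side 292.99903008790216 186.40451678690496 257 156
```

View pics/w5.png

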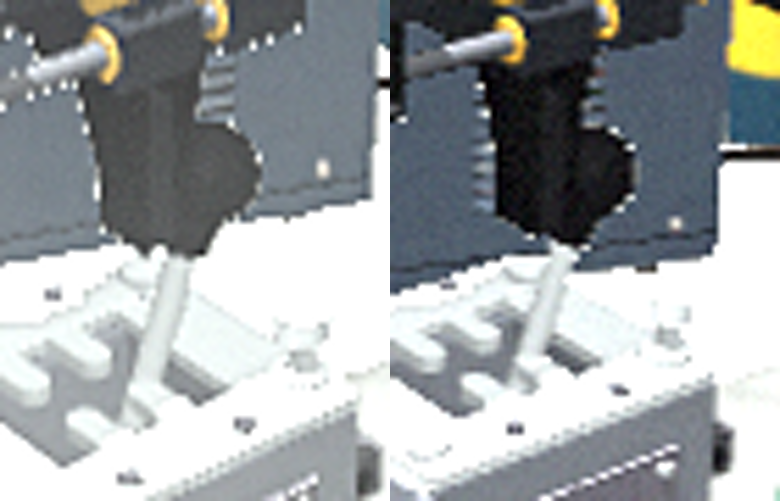

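Emit:
apply_moves([
  [[0,0.1,0,0,0,0,-1],[0,0.1,0,0,0,0,-1]],
])

```text
time_s: 10.8
position: [0.5003, -0.0809, 0.1544]
tcp_rot: [[0.947, -0.322, 0.0], [-0.322, -0.947, 0.001], [-0.0, -0.001, -1.0]]
force: [1.7, 4.0, -3.9]
opening: 0.01
grasp_force: 2.5
```

Emit:
apply_moves([
  [[0,0.1,0,0,0,0,-1],[0,0.1,0,0,0,0,-1]],
])

```text
time_s: 11.05
position: [0.5, -0.0815, 0.1543]
tcp_rot: [[0.947, -0.322, 0.0], [-0.322, -0.947, 0.001], [-0.0, -0.001, -1.0]]
force: [3.1, 6.3, -5.4]
opening: 0.004
grasp_force: 3.1
```

Emit:
apply_moves([
  [[0,0.1,0,0,0,0,-1],[0,0.1,0,0,0,0,-1]],
])

```text
time_s: 11.3
position: [0.4997, -0.0821, 0.1542]
tcp_rot: [[0.946, -0.323, 0.0], [-0.323, -0.946, 0.002], [-0.0, -0.002, -1.0]]
force: [2.6, 7.5, -6.0]
opening: 0.004
grasp_force: 3.7
```

Emit:
apply_moves([
  [[0,-0.5,0,0,0,0,-1],[0,-1.5,0,0,0,0,-1],[4.2,-1.5,0,0,0,0,-1],[4.2,-1.5,0.5,0,0,0,-1],[4.2,2.3,0.5,0,0,0,-1],[4.2,2.3,0.5,0,0,0,-1],[3.7,2.3,0.5,0,0,0,-1],[3.3,2.3,0.5,0,0,0,-1],[3.0,2.3,0.5,0,0,0,-1],[2.7,2.3,0.5,0,0,0,-1],[2.4,2.3,0.5,0,0,0,-1],[2.1,2.3,0.5,0,0,0,-1],[1.8,2.3,0.5,0,0,0,-1]],
])

```text
time_s: 12.92
position: [0.5103, -0.1111, 0.1501]
tcp_rot: [[0.947, -0.322, 0.003], [-0.322, -0.947, -0.001], [0.003, 0.0, -1.0]]
force: [4.1, 0.0, 2.0]
opening: 0.006
grasp_force: 1.5
```

Emit:
apply_moves([
  [[-0.3,0,0,0,0,0,-1],[-0.6,0,0,0,0,0,-1],[-0.9,0,0,0,0,0,-1],[-1.2,0,0,0,0,0,-1]],
])

```text
time_s: 13.42
position: [0.4977, -0.1068, 0.1496]
tcp_rot: [[0.947, -0.322, -0.0], [-0.322, -0.947, -0.0], [0.0, 0.0, -1.0]]
force: [2.7, -1.5, 1.7]
opening: 0.009
grasp_force: 1.6
```

Emit:
apply_moves([
  [[-0.3,0,0,0,0,0,-1],[-0.6,0,0,0,0,0,-1],[-0.9,0,0,0,0,0,-1],[-1.2,0,0,0,0,0,-1],[-1.4,0,0,0,0,0,-1]],
])

```text
time_s: 14.05
position: [0.4842, -0.1019, 0.1491]
tcp_rot: [[0.947, -0.322, -0.001], [-0.322, -0.947, 0.001], [-0.001, -0.0, -1.0]]
force: [4.1, -0.3, -3.1]
opening: 0.008
grasp_force: 1.8
```

Emit:
apply_moves([
  [[-0.1,0,0,0,0,0,-1],[-0.2,0,0,0,0,0,-1],[-0.2,0,0,0,0,0,-1]],
])

```text
time_s: 14.42
position: [0.4827, -0.1016, 0.1495]
tcp_rot: [[0.947, -0.322, -0.0], [-0.322, -0.947, 0.0], [-0.0, -0.0, -1.0]]
force: [2.3, -0.6, -3.3]
opening: 0.004
grasp_force: 1.6
```

Emit:
apply_moves([
  [[-0.1,0,0,0,0,0,-1],[-0.2,0,0,0,0,0,-1],[-0.2,0,0,0,0,0,-1]],
])

```text
time_s: 14.8
position: [0.4808, -0.1009, 0.1496]
tcp_rot: [[0.947, -0.322, -0.0], [-0.322, -0.947, 0.0], [-0.0, 0.0, -1.0]]
force: [2.7, -1.0, -3.1]
opening: 0.005
grasp_force: 1.7
```

Emit:
apply_moves([
  [[-0.1,0,0,0,0,0,-1],[-0.2,0,0,0,0,0,-1],[-0.2,0,0,0,0,0,-1]],
])

```text
time_s: 15.18
position: [0.4788, -0.1003, 0.1496]
tcp_rot: [[0.947, -0.322, -0.0], [-0.322, -0.947, -0.0], [-0.0, 0.0, -1.0]]
force: [3.6, -1.3, -2.2]
opening: 0.002
grasp_force: 1.7
```

Emit:
apply_moves([
  [[-0.1,0,0,0,0,0,-1],[-0.2,0,0,0,0,0,-1],[-0.2,0,0,0,0,0,-1]],
])

```text
time_s: 15.55
position: [0.4771, -0.0997, 0.1496]
tcp_rot: [[0.947, -0.322, 0.0], [-0.322, -0.947, -0.0], [0.0, -0.0, -1.0]]
force: [3.2, -1.0, -3.2]
opening: 0.008
grasp_force: 1.9
```

Emit:
apply_moves([
  [[-0.1,0,0,0,0,0,-1],[-0.1,0,0,0,0,0,-1]],
])

```text
time_s: 15.8
position: [0.4765, -0.0995, 0.1496]
tcp_rot: [[0.947, -0.322, 0.001], [-0.322, -0.947, -0.0], [0.001, -0.0, -1.0]]
force: [5.2, -0.3, -4.7]
opening: 0.006
grasp_force: 2.4
```

Force is starting to rise; press slightly more to seat it at the stop.

Emit:
apply_moves([
  [[-0.1,0,0,0,0,0,-1],[-0.1,0,0,0,0,0,-1]],
])

```text
time_s: 16.05
position: [0.476, -0.0993, 0.1497]
tcp_rot: [[0.947, -0.322, 0.002], [-0.322, -0.947, -0.001], [0.002, -0.0, -1.0]]
force: [5.7, -0.5, -4.6]
opening: 0.005
grasp_force: 2.9
```

Emit:
apply_moves([
  [[-0.1,0,0,0,0,0,-1],[-0.15,0,0,0,0,0,-1]],
])

```text
time_s: 16.3
position: [0.4754, -0.0991, 0.1497]
tcp_rot: [[0.947, -0.323, 0.004], [-0.323, -0.947, -0.001], [0.004, -0.0, -1.0]]
force: [8.0, -1.4, -5.9]
opening: 0.005
grasp_force: 3.7
```

Emit:
apply_moves([
  [[0.8,0,0,0,0,0,-1],[2.5,0,0,0,0,0,-1],[3,0,0,0,0,0,-1],[3,0,-6,0,0,0,-1],[3,0,-12,0,0,0,-1],[0,0,-16,0,0,0,-1],[0,0,-16,0,0,0,-1],[-3,0,-16,0,0,0,-1],[-3,0,-16,0,0,0,-1]],
])

```text
time_s: 17.42
position: [0.4424, -0.0875, 0.308]
tcp_rot: [[0.947, -0.322, -0.006], [-0.322, -0.947, 0.002], [-0.006, -0.001, -1.0]]
force: [-0.7, -0.4, -0.7]
opening: 0.005
grasp_force: 0.0
```

```bash
python3 - <<'E'
from h import *
import cv2
m=bot.camera_model("wrist");a=bot.capture("wrist");b=bot.capture("scene")
s=bot.read_state();p=[.5085,-.0593,-.310]
print(s["position"],s["force"],s["time_s"])
w=world(p,ball(-.35,-.38));print(proj(m,w)*480/560,(proj(bot.camera_model("scene"),w)-[205,155])*[310/140,360/130]+[480,0])
cv2.imwrite("pics/w6.png",np.hstack([cv2.resize(a,(480,360)),cv2.resize(b[155:285,205:345],(310,360))]))
E
```

```text
[ 0.44513771 -0.08884617  0.30861993] [-0.10868228 -0.03690769 -0.35040898] 17.525
[[236.49302693 154.61834422]] [[695.91278335  79.48351048]]
```

View pics/w6.png

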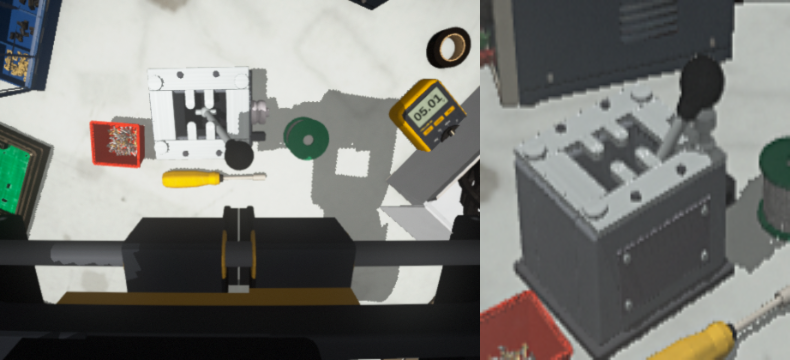

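The wrist view shows the knob at (239,154), where the near-right slot end should be at (236,155). It sits beside the pin, the fingers are clear, and the bin, spool and nut driver have not moved.

```bash
python3 -c "
from rig import bot
print(bot.hand_in())"
```

```text
the job is handed in; nothing more can be done
None
```

The lever is in the near-right corner slot beside the tall job pin. I pushed it there with closed fingertips until the force rose at each stop (highest reading about 10 N), then moved the arm clear and handed the job in at about 17.5 s; the hand-in gave no verdict.

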